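# Rebuild the stacking cat on the toy shop counter

### The arm

A 6-joint arm with a two-finger parallel gripper is mounted at the origin on the work surface. World frame = base frame: x ahead of the robot, y to its left, z up, the work surface at z = 0. Lengths are in mm, angles in degrees, forces in N, time in s.
With the tool pointing down it reaches from about 325 to 925 mm from the base axis. Payload 3.1 kg.
Tool frame: the origin (TCP) lies at the very end of the fingers, on their centre line; the grasp point (between the pads) lies 19 mm behind it; z points along the fingers, y is the line along which they close (so a half turn about z gives the same grasp; the last joint's range is limited). The gripper opens to 85 mm and grips with 20 to 120 N. Pads are 22 mm wide; open, the fingers measure 114 mm over their backs; the gripper's body (76 mm by 85 mm) begins 54 mm behind the grasp point. The pads swing forward as they close: fully open they stand 13 mm farther back than shut.
Start: joints at [-73.694, 12.427, 92.441, -0, 75.132, -6.429], TCP at [241.565, -576.442, 231.3] pointing down, gripper open.
Joint ranges: [-157.48, 157.48], [-44.54, 120.13], [17.64, 146.25], [-64.5, 244.5], [7.68, 150.69], [-147.95, 147.95]. Speed limits (degrees/s): [159.86, 159.86, 180, 180, 180, 180].

### API

Orientations are given as [roll, pitch, yaw] about the fixed x, y, z axes, in that order (R = Rz(yaw) Ry(pitch) Rx(roll)).
In Python, from station import ctrl, get_image, get_calibration, solve_ik gives the robot as it stands (ctrl), with the cameras as plain functions and the kinematics as plain functions. Calls block until the motion is done:
- ctrl.goto(position, orientation): joint-space move of the TCP to a pose.
- ctrl.move_l(position, attitude=None, speed=150): straight line of the TCP; attitude=None keeps the orientation; speed is the mean speed in mm/s.
- ctrl.move_j(angles): joint-space move.
- ctrl.grip(opening, squeeze=None): finger opening in mm; squeeze is the grip in N (None keeps the last); returns when the fingers have stopped.
- ctrl.wait(seconds).
- solve_ik(position, orientation): joint angles nearest the present ones, or None.
- ctrl.get_obs(): the state.
- get_image(name): name is "scene" or "side" or "wrist"; returns the picture (384x512x3 uint8, red, green, blue); there is no depth.
- get_calibration(name): a dict with "fx", "fy", "cx", "cy" (pixels), "R" (3x3) and "t" (3): a world point X has camera coordinates R X + t; the wrist camera has in their place "mount" (4x4, takes a point from camera to tool coordinates, whose origin is the TCP and whose axes are the flange's). Camera axes: x right, y down, z forward; pixel columns grow to the right and rows downward; lengths in mm; the calibration is good to about 2 mm. A picture is of the moment at which its call begins: read the wrist's pose just before it. get_calibration takes no time and is no camera call.
A pose or a line that the arm cannot do raises ctrl.Unreachable and nothing moves.
- ctrl.sign_off(): hands the job in; it is judged then, once.
The state is a dict: "t": time; "joint_pos": joint angles; "qvel": joint speeds; "effort": joint torques, N m; "tcp_pos": TCP position; "ee_rot": TCP orientation; "wrist_force": force on the tool from outside, world axes, zero at the start; "moment": the same for the moment, N m; "grip_width": finger opening in mm; "grip_force": force on a finger pad.
Only numpy, scipy, OpenCV 4.12 (cv2) and the standard library are available. Lean on these libraries where they do the work, as an engineer would, in place of code of your own. Each camera call takes 0.05 s, during which the arm holds its last target. There are 200 camera calls.

### The job

Put the shop's sample stacking cat back together. Seat the blue torso in the hollow of the green foot, then seat the head in the hollow of the torso, each fully home on its rim, upright, and facing the same way as the white paws. Set them down gently rather than dropping them, do not push the foot along, and leave the other goods on the counter alone.

Things in the scene. Friction and masses are not known exactly. Their poses are not given: they have to be found in the camera images.
- foot: Loose green foot of the cat, 0.35 kg, on a fixed white disc (124 mm wide, 15 mm thick). Base 80 mm wide, 14 mm tall, two white paws (18 mm tall) at the front reaching 45 mm from the axis, a low tail behind to 53 mm; above the base a cup 58 mm wide, up to 38 mm height, hollow on top. Origin: centre of its underside; x to the front (paws), z up.
- foot_rim (a point): Centre of the mouth of the foot's hollow, level with the rim, 38 mm above the foot's underside. Hollow: mouth 50 mm wide, 20 mm deep, curving in to 25 mm at its floor; rim flat, 4 mm wide. With the torso fully home, its shoulder rests on the rim and its underside is 18 mm below this point, with about 2 mm of side play.
- torso: Blue torso, loose, 0.13 kg, 66 mm tall, standing upright. From below: pale dome, 18 mm tall (20 mm wide at its flat bottom, 37 at 5 mm height, 46 at the top), then a flat shoulder out to 58 mm and straight sides, 58 mm wide, to the rim at 66 mm: grip anywhere there. Front: white bib, yellow bell to 39 mm from the axis at 58 mm height. Origin: centre of the flat underside; x to the front, z up.
- torso_rim (a point): Centre of the mouth of the torso's hollow, level with the rim, 66 mm above the torso's underside. Same hollow as the foot's. A head fully home has its underside 18 mm below this point.
- torso_front (a point): Point at the torso's front, on its bib, 34 mm along its x from its axis, 40 mm above its underside.
- head: Loose black cat head, about 0.10 kg, standing upright on the counter. From below: same dome and shoulder as the torso's, straight sides 58 mm wide from 18 to 44 mm height, crown to 56 mm, two ears 17 mm either side (along y) to 68 mm. Front: white muzzle, pink nose 40 mm from the axis at 31 mm height. Origin: centre of the flat underside; x to the front (muzzle), z up.
- head_front (a point): Point at the head's front, on its muzzle, 34 mm along its x from its axis, 31 mm above its underside.
- card_carton: Bystander: loose upright blue carton with white and red panels, 65 x 95 x 140 mm, origin at the centre of its underside.
- dough_tub: Bystander: loose orange tub with yellow lid, 68 mm wide, 45 mm tall, origin at the centre of its underside.
- game_box: Bystander: loose flat red game box with a yellow panel, 100 x 170 x 32 mm, origin at the centre of its underside.

How it is judged:
By the outcome, as a careful person would: the job done as asked, in the order asked, and still so for the second after the job is handed in, with the robot touching nothing.
It also fails if it takes over 61 s, if anything falls off the work surface, if the arm or the gripper's body presses on something with over 40 N, if the wrist force passes 120 N, or if a joint passes its speed limit or range.

## Working session

There is one attempt and no reset: what is moved stays moved. The work goes in short steps, each a Python script; the robot and the scene stay as the last script left them, time stands still between calls to the robot, and variables do not carry over. Pictures are saved under pics/ and viewed, at most 10 in all, crops included, and the job is handed in when it is done.

```bash
mkdir -p pics
python3 - <<'E'
from station import ctrl, get_image, get_calibration, solve_ik
import cv2,numpy as np
a=get_image("scene");b=get_image("side");w=get_image("wrist")
for n,i in zip(("scene","side","wrist"),(a,b,w)): cv2.imwrite(f"pics/{n}0.png",i[:,:,::-1])
for n in ("scene","side","wrist"):
    c=get_calibration(n); print(n,{k:np.round(v,3).tolist() for k,v in c.items()})
o=ctrl.get_obs();print(o["t"],o["tcp_pos"],o["ee_rot"])
E
```

```text
scene {'fx': 430.439, 'fy': 430.439, 'cx': 259.096, 'cy': 188.395, 'R': [[0.754, 0.657, -0.007], [0.437, -0.509, -0.741], [-0.49, 0.556, -0.671]], 't': [-452.216, -212.884, 1318.093]}
side {'fx': 378.308, 'fy': 378.308, 'cx': 261.114, 'cy': 191.202, 'R': [[0.982, -0.191, -0.003], [-0.095, -0.477, -0.873], [0.165, 0.858, -0.487]], 't': [-578.36, 124.694, 841.175]}
wrist {'fx': 289.176, 'fy': 289.176, 'cx': 249.21, 'cy': 194.008, 'mount': [[-0.0, -0.946, -0.324, 82.961], [1.0, -0.0, 0.0, -0.921], [-0.0, -0.324, 0.946, -142.817], [0.0, 0.0, 0.0, 1.0]]}
0.15 [ 241.36504754 -575.83173202  230.24612836] [-1.79892558e+02 -1.36944318e-02  2.27313625e+01]
```

View pics/scene0.png

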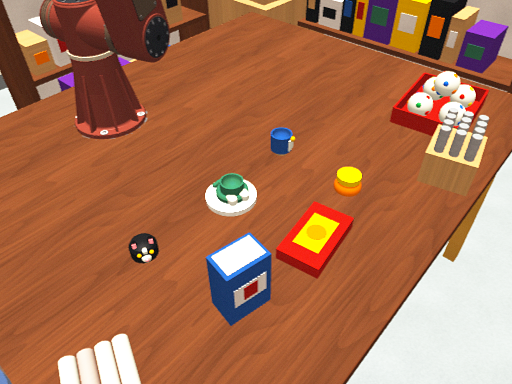

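View pics/side0.png

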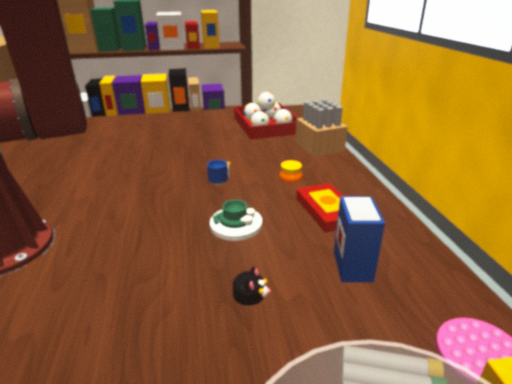

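```bash
cat > h.py <<'E'
from station import ctrl, get_image, get_calibration, solve_ik
import cv2,numpy as np
from scipy.spatial.transform import Rotation as Ro
def cam(name,obs=None):
    c=get_calibration(name)
    if name=="wrist":
        M=np.array(c["mount"]);Rt=Ro.from_euler("xyz",obs["ee_rot"],degrees=True).as_matrix()
        return c,Rt@M[:3,:3],Rt@M[:3,3]+obs["tcp_pos"]
    R=np.array(c["R"]);return c,R.T,-R.T@np.array(c["t"])
def ray(cm,u,v,z):
    c,R,o=cm
    d=R@np.array([(u-c["cx"])/c["fx"],(v-c["cy"])/c["fy"],1.])
    return (o+d*(z-o[2])/d[2])[:2]
def pix(cm,X):
    c,R,o=cm;p=R.T@(np.array(X)-o);return p[0]/p[2]*c["fx"]+c["cx"],p[1]/p[2]*c["fy"]+c["cy"]
def snap(fn=None):
    ctrl.wait(.15);o=ctrl.get_obs();im=get_image("wrist")
    if fn: cv2.imwrite(fn,im[:,:,::-1])
    return im,cam("wrist",o),o
E
python3 - <<'E'
from h import *
s=cam("scene");d=cam("side")
for n,p,q,z in (("foot",(231,183),(234,206),53),("torso",(281,134),(218,163),66),("head",(144,248),(251,288),35),("bell",(293,139),(228,163),58),
 ("tub",(348,175),(291,165),45),("box",(316,233),(323,200),32),("carton",(240,255),(361,209),140)):
    print(n,ray(s,*p,z),ray(d,*q,z))
E
```

```text
foot [527.58498157 -17.28296317] [521.79615819 -13.09336892]
torso [502.93735958 200.07075803] [505.32517388 206.34308637]
head [ 516.96926372 -267.69576619] [ 518.34806372 -269.98078437]
bell [534.29816008 211.89198208] [534.69831705 218.03486069]
tub [716.40157051 195.2785757 ] [716.39046133 195.95424636]
box [761.29129826   0.96661592] [749.59459291   6.20209915]
carton [ 741.35434695 -211.10191171] [ 739.82591507 -213.10964423]
```

Run:
```python
from h import *
ims=[]
import pickle
D={}
for n,p in (("head",(517,-268)),("foot",(525,-15)),("torso",(504,203))):
    ctrl.goto([*p,160],[180,0,22])
    im,cm,o=snap();D[n]=(im,cm);ims.append(im[100:310,116:396])
    print(n,o["t"],np.round(o["tcp_pos"],1),np.round(o["ee_rot"],1),np.round(o["joint_pos"],0))
pickle.dump(D,open("d.pkl","wb"))
g=np.vstack([np.hstack(ims[:2]),np.hstack([ims[2],ims[2]*0])])
cv2.imwrite("pics/w1.png",cv2.resize(g,None,fx=1.4,fy=1.4)[:,:,::-1])
```

```text
head 1.85 [ 516.8 -269.3  160.3] [180.   -0.   21.9] [-34.  11. 102.  -0.  67.  34.]
foot 3.0417 [525.4 -16.5 160.1] [180.   -0.   21.9] [ -9.   5. 109.  -0.  66.  59.]
torso 4.125 [504.6 201.4 160. ] [180.    0.   21.9] [ 14.   7. 107.  -0.  66.  83.]
```

View pics/w1.png

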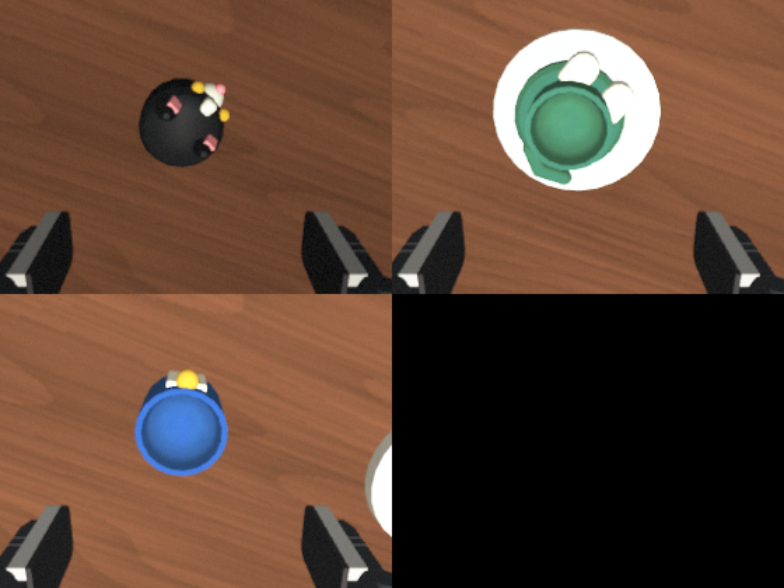

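Run:
```python
import pickle,cv2,numpy as np
D=pickle.load(open("d.pkl","rb"))
f=D["foot"][0];print("foot col243 G",f[140:235,242,1].tolist());print("row190",f[190,195:290,1].tolist())
t=D["torso"][0];print("torso col246 B",t[145:245,246,2].tolist());
g=np.hstack([cv2.resize(D["foot"][0][110:250,170:320],None,fx=2.6,fy=2.6,interpolation=cv2.INTER_NEAREST),cv2.resize(D["head"][0][110:250,170:320],None,fx=2.6,fy=2.6,interpolation=cv2.INTER_NEAREST)])
cv2.imwrite("pics/w2.png",g[:,:,::-1])
```

```text
foot col243 G [254, 251, 216, 182, 227, 249, 253, 254, 255, 255, 255, 255, 255, 255, 255, 255, 255, 226, 73, 72, 76, 108, 152, 169, 172, 153, 137, 143, 145, 150, 157, 163, 166, 170, 174, 172, 170, 171, 169, 170, 168, 169, 171, 171, 169, 169, 169, 169, 171, 171, 168, 169, 167, 166, 165, 164, 167, 166, 168, 162, 161, 155, 152, 152, 148, 143, 138, 140, 135, 131, 123, 115, 107, 101, 95, 95, 90, 109, 149, 165, 168, 196, 187, 122, 111, 126, 139, 144, 146, 161, 224, 253, 254, 255, 253]
row190 [255, 255, 255, 255, 255, 255, 255, 255, 254, 221, 134, 141, 149, 159, 161, 162, 167, 170, 171, 159, 112, 100, 103, 116, 128, 140, 141, 144, 148, 151, 151, 152, 157, 159, 162, 163, 168, 170, 169, 170, 169, 172, 171, 168, 172, 168, 168, 168, 169, 168, 165, 168, 168, 168, 165, 171, 166, 167, 166, 170, 165, 163, 158, 157, 154, 149, 148, 140, 138, 135, 126, 109, 94, 94, 123, 171, 168, 167, 163, 158, 162, 161, 158, 151, 141, 141, 208, 254, 255, 255, 255, 255, 255, 255, 255]
torso col246 B [66, 68, 69, 69, 67, 68, 67, 70, 67, 61, 55, 65, 70, 78, 82, 83, 87, 88, 87, 89, 88, 82, 154, 220, 231, 230, 213, 177, 176, 180, 186, 193, 199, 205, 212, 213, 218, 218, 219, 221, 222, 224, 226, 227, 230, 228, 230, 232, 230, 228, 228, 229, 228, 227, 223, 226, 222, 224, 222, 221, 220, 217, 213, 208, 205, 195, 197, 187, 187, 181, 174, 172, 160, 148, 143, 129, 122, 119, 121, 115, 132, 197, 229, 228, 201, 123, 70, 67, 65, 67, 63, 65, 65, 64, 65, 68, 68, 68, 74, 73]
```

View pics/w2.png

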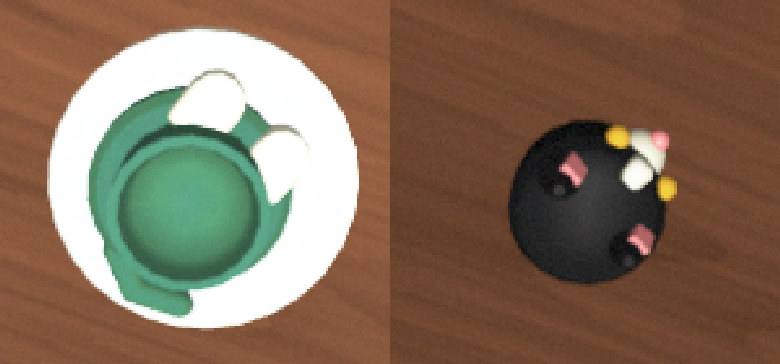

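```bash
cat >> h.py <<'E'
from scipy.optimize import least_squares
def fitc(P,r):
    f=lambda p:np.hypot(*(P-p).T)-r
    s=least_squares(f,P.mean(0),loss="soft_l1",f_scale=.5);return s.x,np.abs(f(s.x)).mean()
def mouth(im,cm,c0,z,ch,lo=21,hi=33):
    """centre of a hollow's mouth (inner rim edge, radius 25) near pixel c0"""
    c=np.array(c0,float)
    for _ in range(2):
        pol=cv2.warpPolar(cv2.GaussianBlur(im[:,:,ch],(3,3),0).astype(np.float32),(160,120),tuple(c),40,cv2.INTER_LINEAR)
        g=np.gradient(pol,axis=1)[:,lo*4:hi*4];k=g.argmax(1)/4+lo;a=np.arange(120)*np.pi/60
        px=np.c_[c[0]+k*np.cos(a),c[1]+k*np.sin(a)]
        P=np.array([ray(cm,*p,z) for p in px]);x,e=fitc(P,25)
        ok=np.abs(np.hypot(*(P-x).T)-25)<1.5
        c=np.array(pix(cm,[*x,z]))
    return x,e,ok.mean()
def cent(m):
    v,u=np.nonzero(m);return u.mean(),v.mean(),len(u)
def ang(p,c): return np.degrees(np.arctan2(*(np.array(p)-c)[::-1]))
E
python3 - <<'E'
from h import *
import pickle
D=pickle.load(open("d.pkl","rb"))
im,cm=D["torso"];h=cv2.cvtColor(im,cv2.COLOR_RGB2HSV)
c,e,k=mouth(im,cm,(246,197),66,2,20,33);print("torso mouth",c,e,k)
bl=((h[...,0]>100)&(h[...,0]<130)&(h[...,1]>120)&(im[...,2]>60)).astype(np.uint8)
def lower(m,z,c):
    P=max(cv2.findContours(m,cv2.RETR_EXTERNAL,cv2.CHAIN_APPROX_NONE)[0],key=cv2.contourArea)[:,0]
    v0=pix(cm,[*c,z])[1];P=P[P[:,1]>v0];return fitc(np.array([ray(cm,*p,z) for p in P]),29)
print("torso outer",lower(bl,66,c))
y=(h[...,0]>18)&(h[...,0]<35)&(h[...,1]>150)&(h[...,2]>180)
u=cent(y[130:210,200:300]);print("bell",u,ang(ray(cm,u[0]+200,u[1]+130,58),c))
im,cm=D["foot"]
c,e,k=mouth(im,cm,(242,191),53,1,20,33);print("foot mouth",c,e,k)
wh=im.min(2)>150
for r in (31,33,35,37):
    for z in (29,33):
        A=np.arange(-100,100,1);s=[bool(wh[int(round(q[1])),int(round(q[0]))]) for q in (pix(cm,[c[0]+r*np.cos(np.radians(a)),c[1]+r*np.sin(np.radians(a)),z]) for a in A)]
        print(r,z,[(int(A[i+1]),s[i+1]) for i in range(len(A)-1) if s[i]!=s[i+1]])
im,cm=D["head"];h=cv2.cvtColor(im,cv2.COLOR_RGB2HSV)
bk=((im.max(2)<75)&(h[...,1]<90)).astype(np.uint8);bk[:140]=0;bk[230:]=0;bk[:,:200]=0;bk[:,300:]=0
bk=cv2.morphologyEx(bk,cv2.MORPH_CLOSE,np.ones((7,7)))
c,e=lower(bk,44,(517,-269));print("head",c,e)
y=(h[...,0]>15)&(h[...,0]<30)&(h[...,1]>150)&(h[...,2]>180);y[:140]=0;y[230:]=0
n,_,st,ce=cv2.connectedComponentsWithStats(y.astype(np.uint8))
for i in range(1,n): print("cheek",st[i,4],ce[i],[round(float(ang(ray(cm,*ce[i],z),c)),1) for z in (25,31,37)])
pk=(im[...,0]>200)&(im[...,1]<190)&(im[...,2]>120)&(im[...,0]>im[...,1].astype(int)+50);pk[:140]=0;pk[230:]=0
n,_,st,ce=cv2.connectedComponentsWithStats(pk.astype(np.uint8))
for i in range(1,n): print("pink",st[i,4],ce[i],ang(ray(cm,*ce[i],31),c),ray(cm,*ce[i],60))
E
```

```text
torso mouth [500.26022986 204.4323715 ] 0.17702014239295408 1.0
torso outer (array([501.24563322, 204.88570788]), np.float64(0.3829408727570578))
bell (np.float64(49.59171597633136), np.float64(30.633136094674555), 169) 15.088917506023398
foot mouth [521.87198617 -10.24541359] 1.5267464392541905 0.675
31 29 [(-75, True), (-26, False), (-9, True), (37, False)]
31 33 [(-73, True), (-25, False), (-7, True), (37, False)]
33 29 [(-73, True), (-27, False), (-9, True), (36, False)]
33 33 [(-71, True), (-25, False), (-9, True), (36, False)]
35 29 [(-69, True), (-28, False), (-9, True), (33, False)]
35 33 [(-65, True), (-26, False), (-8, True), (33, False)]
37 29 [(-66, True), (-28, False), (-9, True), (30, False)]
37 33 [(-94, False), (-93, True), (-92, False), (-89, True), (-88, False), (-85, True), (-83, False), (-80, True), (-78, False), (-71, True), (-70, False), (-62, True), (-27, False), (-8, True), (31, False)]
head [ 514.10170292 -264.88712936] 0.7025512637855533
cheek 51 [257.35294118 162.11764706] [-7.6, -5.8, -4.1]
cheek 44 [275.84090909 182.11363636] [-65.8, -62.4, -58.9]
pink 29 [273.20689655 163.44827586] -29.609482106946835 [ 549.63928051 -277.36003698]
pink 24 [239.20833333 176.16666667] 52.96131135567567 [ 528.25903795 -254.38393496]
pink 23 [265.08695652 203.        ] -111.09290243251056 [ 513.6585134  -284.99020017]
```

```bash
cat >> h.py <<'E'
def fine(p,yaw,speed=60):
    """line to p, then trim the standing error in x, y"""
    p=np.array(p,float);ctrl.move_l(p,[180,0,yaw],speed);ctrl.wait(.2)
    e=p-ctrl.get_obs()["tcp_pos"];ctrl.move_l(p+e,[180,0,yaw],20);ctrl.wait(.2)
    o=ctrl.get_obs();print("fine",np.round(e,2),"->",np.round(p-o["tcp_pos"],2),np.round(o["ee_rot"],1),"F",np.round(o["wrist_force"],1),"t",round(o["t"],2));return p+e
E
python3 - <<'E'
from h import *
import pickle
D=pickle.load(open("d.pkl","rb"));im,cm=D["foot"]
for lo,hi in ((23,31),(24,30)): print("foot mouth",mouth(im,cm,(242,191.3),53,1,lo,hi))
c=(500.7,204.6);Y=15.1
ctrl.move_l([*c,100],[180,0,Y],150)
p=fine([*c,90],Y)
ctrl.move_l([p[0],p[1],20+p[2]-90],None,80);ctrl.wait(.1)
print(ctrl.get_obs()["tcp_pos"])
ctrl.grip(40,30);o=ctrl.get_obs();print("grip",o["grip_width"],o["grip_force"],o["wrist_force"],o["tcp_pos"])
ctrl.move_l([p[0],p[1],130],None,80)
im,cm,o=snap("pics/t1.png");print(o["t"],o["grip_width"],o["grip_force"],np.round(o["wrist_force"],1),o["tcp_pos"],o["ee_rot"])
cv2.imwrite("pics/t1c.png",im[:,:,::-1]);pickle.dump((im,cm,o),open("t.pkl","wb"))
E
```

```text
foot mouth (array([521.75930584,  -9.97150503]), np.float64(0.7297576902615445), np.float64(0.8333333333333334))
foot mouth (array([521.7263536 ,  -9.88859602]), np.float64(0.5601816510816295), np.float64(0.8833333333333333))
fine [-0.29 -0.12 -0.39] -> [0.32 0.13 0.43] [-180.     0.    15.1] F [-0.6  0.1  0.3] t 5.69
[501.18827642 204.71051593  20.40353161]
grip 57.04843321621621 32.21715106959891 [-0.72257766 -0.22594182  4.70738718] [501.01054591 204.6180168   20.34049922]
8.875 56.98872828804384 32.20897798179067 [ 0.3 -0.3 -1.2] [500.02298979 204.36619736 129.41422566] [-1.79998091e+02  6.50667892e-02  1.50964244e+01]
```

View pics/t1.png

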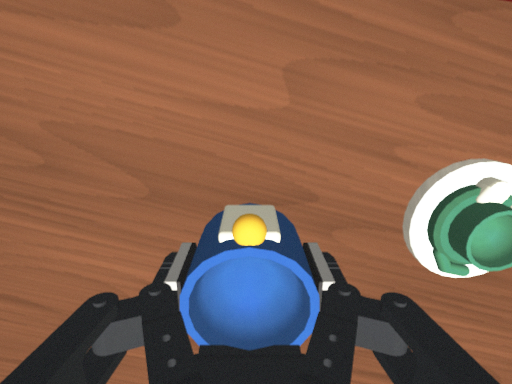

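```bash
cat > place.py <<'E'
from h import *
def lower_to(xy,yaw,z0,zhome,fstop=3.0):
    f0=np.mean([ctrl.get_obs()["wrist_force"] for _ in range(5)],0)
    ctrl.move_l([*xy,zhome+6],[180,0,yaw],60);ctrl.wait(.15)
    z=zhome+6
    while z>zhome-1.5:
        z-=.5;ctrl.move_l([*xy,z],[180,0,yaw],25);ctrl.wait(.04)
        o=ctrl.get_obs();df=o["wrist_force"]-f0
        print(round(z-zhome,2),round(o["tcp_pos"][2]-zhome,2),np.round(df,1),np.round(o["moment"],2))
        if df[2]>fstop: break
    return o
E
python3 - <<'E'
from place import *
import pickle
im,cm,o=pickle.load(open("t.pkl","rb"))
B=im[:,:,2].astype(int);g=np.diff(B[236:265,235:264].mean(1));print("col profile",B[238:275,249].tolist())
v=236+g.argmax()+.5;zr=o["tcp_pos"][2]-20.4+66
p=ray(cm,249.2,v,zr)-o["tcp_pos"][:2];a=np.radians(15.1);d=np.array([np.cos(a),np.sin(a)])
dx=p@d-29;print("rim front row",v,"dx",dx)
# same check of the nominal measured centre
Y=-18
ctrl.goto([521.7,-9.9,130],[180,0,Y]);ctrl.wait(.4)
print(np.round(ctrl.get_obs()["tcp_pos"],2))
for _ in range(4): ctrl.wait(.05);print(np.round(ctrl.get_obs()["tcp_pos"],2))
im=get_image("wrist");s=get_image("side");sc=get_image("scene")
cv2.imwrite("pics/p1.png",np.hstack([cv2.resize(im[120:384,100:400],(400,352)),cv2.resize(s[80:260,140:340],(391,352))])[:,:,::-1])
print(ctrl.get_obs()["t"])
E
```

```text
col profile [92, 92, 95, 94, 93, 92, 89, 91, 94, 183, 229, 229, 230, 230, 230, 230, 230, 228, 219, 216, 219, 218, 219, 220, 220, 221, 221, 220, 221, 220, 224, 223, 224, 225, 225, 226, 226]
rim front row 247.5 dx -0.7795195045211329
[521.7   -9.13 129.97]
[521.71  -9.29 129.97]
[521.7   -9.48 129.97]
[521.72  -9.59 129.99]
[521.7   -9.72 129.99]
10.5417
```

View pics/p1.png

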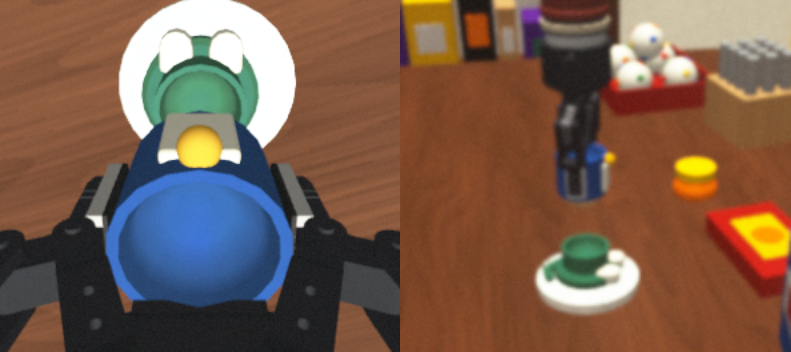

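Run:
```python
from place import *
xy=(522.45,-10.15);Y=-18;zh=55.4
ctrl.move_l([*xy,85],[180,0,Y],100);ctrl.wait(.6)
print(np.round(ctrl.get_obs()["tcp_pos"],2))
o=lower_to(xy,Y,85,zh)
print(o["t"],np.round(o["tcp_pos"],2))
s=get_image("side");sc=get_image("scene")
cv2.imwrite("pics/p2.png",np.hstack([cv2.resize(sc[130:230,170:290],(420,350)),cv2.resize(s[150:260,180:300],(382,350))])[:,:,::-1])
```

```text
[522.47 -10.15  85.08]
5.5 5.67 [0.4 0.1 0.4] [ 0.03 -0.01  0.03]
5.0 4.96 [-0.1 -1.5 -0.6] [ 0.01 -0.   -0.01]
4.5 4.46 [ 0.6 -0.   0.9] [-0.05 -0.01 -0.01]
4.0 3.96 [0.8 0.5 0.9] [0.05 0.07 0.03]
3.5 3.49 [0.2 0.  0.7] [ 0.03 -0.01 -0.02]
3.0 2.95 [ 0.1  0.  -0.2] [ 0.02 -0.04 -0.02]
2.5 2.48 [ 0.2 -0.8  0.7] [-0.02  0.09  0.02]
2.0 1.95 [-0.6  0.1 -0.3] [ 0.04 -0.    0.02]
1.5 1.45 [0.2 0.  1.1] [ 0.03 -0.05 -0.01]
1.0 1.01 [-0.3 -1.7  0.5] [-0.02 -0.01  0.02]
0.5 0.47 [0.3 0.4 1. ] [-0.02 -0.04  0.02]
0.0 0.04 [ 0.5 -0.5  0.5] [-0.02 -0.    0.06]
-0.5 0.02 [-2.8 -0.4  5.6] [0.15 0.3  0.04]
16.225 [522.61 -10.17  55.42]
```

Run:
```python
from place import *
import pickle
ctrl.grip(84);ctrl.wait(.1)
ctrl.move_l([522.45,-10.15,190],[180,0,-18],150)
im1,cm1,o1=snap()
t,e,k=mouth(im1,cm1,pix(cm1,[521.7,-9.9,101]),101,2,22,40);print("torso mouth now",t,e,k)
ctrl.goto([515,-266,130],[180,0,-27]);ctrl.wait(.5)
im,cm,o=snap();print(o["t"],o["tcp_pos"])
pickle.dump((im1,cm1,im,cm),open("h.pkl","wb"))
v=lambda i:cv2.resize(i[110:260,170:320],(390,390),interpolation=cv2.INTER_NEAREST)
cv2.imwrite("pics/h1.png",np.hstack([v(im1),v(im)])[:,:,::-1])
```

```text
torso mouth now [522.08559164  -9.67267506] 0.9488696041706516 0.8666666666666667
19.7417 [ 515.0114782  -265.92975274  130.00672783]
```

View pics/h1.png

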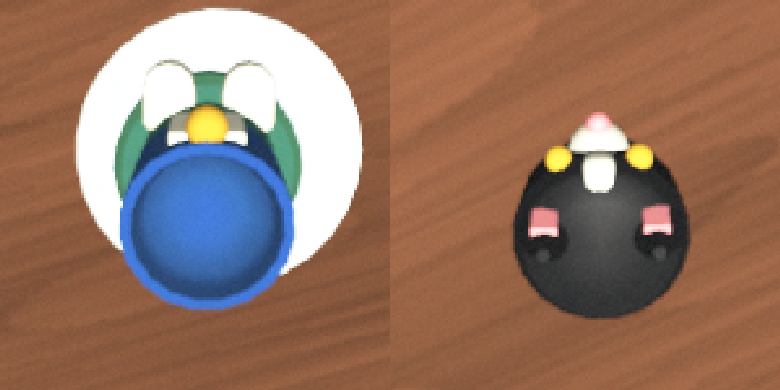

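Run:
```python
from place import *
import pickle
im1,cm1,im,cm=pickle.load(open("h.pkl","rb"))
for lo,hi in ((24,36),(26,34)): print("torso mouth",mouth(im1,cm1,pix(cm1,[521.9,-9.8,101]),101,2,lo,hi))
h=cv2.cvtColor(im,cv2.COLOR_RGB2HSV)
sub=np.zeros(im.shape[:2],bool);sub[140:240,200:300]=1
wood=(h[...,1]>110)&(h[...,0]<20)&(h[...,2]>60)&(h[...,2]<190)
m=cv2.morphologyEx((sub&~wood).astype(np.uint8),cv2.MORPH_CLOSE,np.ones((7,7)))
m=cv2.morphologyEx(m,cv2.MORPH_OPEN,np.ones((5,5)))
P=max(cv2.findContours(m,cv2.RETR_EXTERNAL,cv2.CHAIN_APPROX_NONE)[0],key=cv2.contourArea)[:,0]
print("bbox",P.min(0),P.max(0))
v0=P[:,1].max()-32;Q=np.array([ray(cm,*p,44) for p in P[P[:,1]>v0]])
c,e=fitc(Q,29);print("head centre",c,e,"residual free r",least_squares(lambda p:np.hypot(*(Q-p[:2]).T)-p[2],[*c,29]).x)
pk=(im[...,0]>170)&(im[...,0]>im[...,1].astype(int)+50)&(im[...,2]>100)&sub
n,_,st,ce=cv2.connectedComponentsWithStats(pk.astype(np.uint8))
for i in range(1,n): print("pink",st[i,4],ce[i],ray(cm,*ce[i],31),ang(ray(cm,*ce[i],31),c),ray(cm,*ce[i],60))
y=(h[...,0]>15)&(h[...,0]<32)&(h[...,1]>150)&(h[...,2]>190)&sub
n,_,st,ce=cv2.connectedComponentsWithStats(y.astype(np.uint8))
for i in range(1,n): print("cheek",st[i,4],ce[i],ray(cm,*ce[i],31),ang(ray(cm,*ce[i],31),c))
```

```text
torso mouth (array([522.0748675 ,  -9.62084329]), np.float64(0.6226988808903293), np.float64(0.9083333333333333))
torso mouth (array([521.96290155,  -9.5467252 ]), np.float64(0.1691518515656896), np.float64(1.0))
bbox [217 153] [284 231]
head centre [ 513.69346058 -266.21723894] 0.36674762668028454 residual free r [ 512.82665733 -265.76436406   28.21913435]
pink 27 [249.33333333 155.03703704] [ 545.85369655 -281.48009855] -25.38845119379773 [ 550.9758149  -284.06993462]
pink 85 [271.8        193.30588235] [ 506.42423757 -283.64806703] -112.63772600202101 [ 516.27477593 -285.97791815]
pink 82 [228.37804878 194.14634146] [ 523.15544523 -249.11909463] 61.040187580497026 [ 530.99956049 -255.58969453]
pink 4 [228.5 199. ] [ 519.0915752 -247.0491373] 74.27173568992409 [ 527.42303381 -253.76796855]
cheek 81 [265.59259259 169.45679012] [ 528.36252804 -288.23755744] -56.330012980362554
cheek 77 [234.06493506 170.28571429] [ 540.0186345  -263.77305607] 5.304467518381708
```

Run:
```python
from place import *
c=(513.7,-266.2);Y=-25.6
ctrl.move_l([*c,90],[180,0,Y],120);ctrl.wait(.2)
ctrl.move_l([*c,15],[180,0,Y],80);ctrl.wait(.5)
p0=ctrl.get_obs()["tcp_pos"]
ctrl.grip(40,25);ctrl.wait(.1);o=ctrl.get_obs();print(np.round(p0,2),"grip",o["grip_width"],o["grip_force"],np.round(o["wrist_force"],1),np.round(o["tcp_pos"],2))
ctrl.move_l([*c,150],None,120)
ctrl.goto([521.95,-9.75,180],[180,0,-18]);ctrl.wait(.8)
o=ctrl.get_obs();print(o["t"],o["grip_width"],np.round(o["tcp_pos"],2),o["ee_rot"])
im=get_image("wrist");s=get_image("side")
cv2.imwrite("pics/h2.png",np.hstack([cv2.resize(im[120:384,100:400],(400,352)),cv2.resize(s[80:260,140:340],(391,352))])[:,:,::-1])
```

```text
[ 513.75 -266.25   15.13] grip 56.929202681926455 26.98150281328708 [ 0.7 -0.4  2.9] [ 513.96 -266.39   15.25]
25.6083 57.42115818832673 [521.95  -9.7  180.02] [-1.79997512e+02 -1.83778605e-03 -1.79951518e+01]
```

View pics/h2.png

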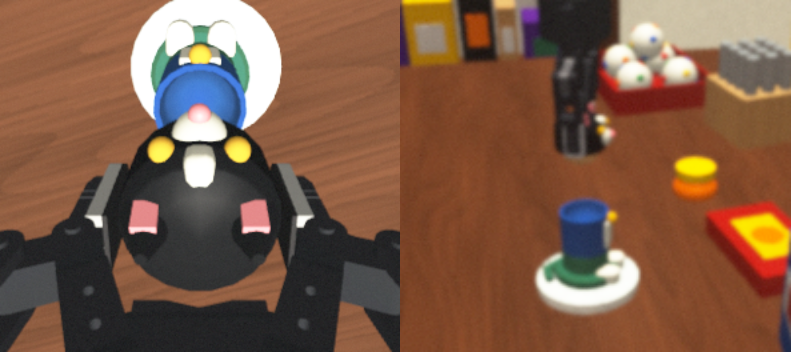

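Run:
```python
from place import *
xy=(521.95,-9.75);Y=-18
ctrl.move_l([*xy,125],[180,0,Y],100);ctrl.wait(.3)
o=lower_to(xy,Y,125,98.2)
print(o["t"],np.round(o["tcp_pos"],2))
```

```text
5.5 5.66 [-0.4 -0.5  0.3] [ 0.   -0.01  0.08]
5.0 5.0 [-0.3  0.8  1.1] [ 0.06 -0.04 -0.03]
4.5 4.47 [-0.5 -0.4  0.9] [-0.02  0.05 -0.04]
4.0 3.96 [-0.6 -0.3  0.3] [-0.04 -0.04 -0.02]
3.5 3.5 [ 0.8 -0.   0.8] [-0.   -0.   -0.03]
3.0 2.97 [-0.4 -0.8  0. ] [-0.   -0.01  0.05]
2.5 2.45 [0.1 0.4 0.5] [ 0.02 -0.02  0.02]
2.0 1.98 [ 0.7  0.  -0. ] [0.04 0.04 0.06]
1.5 1.45 [ 0.8 -0.9  0.5] [-0.01  0.02  0.01]
1.0 0.95 [-0.5 -0.3  2. ] [0.04 0.02 0.  ]
0.5 0.46 [-0.1 -0.7  0.8] [-0.02 -0.05  0.01]
0.0 0.06 [ 0.4 -0.4  0.4] [-0.04  0.05  0.06]
-0.5 -0.01 [-1.7 -0.3  5.1] [0.07 0.25 0.05]
31.15 [522.08  -9.78  98.19]
```

Contact came at the home height again, so I release, retreat and check.

Run:
```python
from place import *
ctrl.grip(84);ctrl.wait(.1)
ctrl.move_l([521.95,-9.75,260],[180,0,-18],150)
im,cm,o=snap()
ctrl.goto([420,-330,260],[180,0,-18]);ctrl.wait(.3)
s=get_image("side");sc=get_image("scene");print(ctrl.get_obs()["t"])
r=lambda a:cv2.resize(a,(262,350))
cv2.imwrite("pics/f.png",np.hstack([r(im[90:250,190:310]),r(s[120:260,185:290]),r(sc[90:230,180:285])])[:,:,::-1])
```

```text
34.7333
```

View pics/f.png

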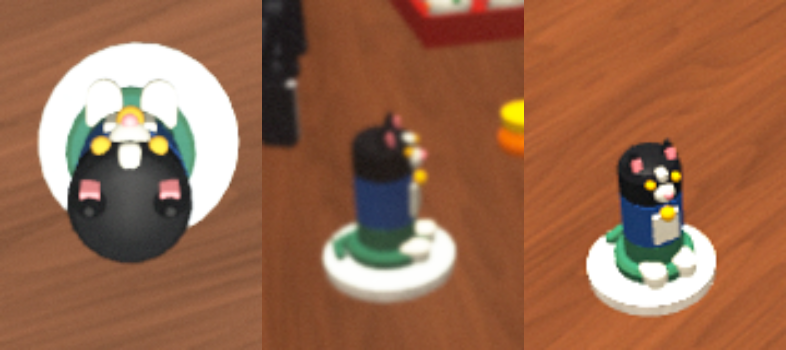

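The stack is upright and aligned: paws, bell and nose share one line (crop column ~130 in the top view), and there are no gaps at the rims in either outside view.

```bash
python3 -c "
from station import ctrl, get_image, get_calibration, solve_ik
print(ctrl.sign_off())"
```

```text
the job is handed in; nothing more can be done
None
```

The cat is back together: torso in the foot, then head in the torso, each down at its expected home height, upright and facing the same way as the paws; handed in at about 35 s.

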